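# Seat a hearth tile in its oven frame

### The job

Fit the loose hearth tile into the empty bay of the oven frame: slide it forward until its far edge is hooked under the red lip while its near end still rests up on the two spring catches, then press the near end down past the catches so that the tile lies fully home and flat. Leave the loaf, the basket and the scraper where they are.

Things in the scene. Friction and masses are not known exactly. Their poses are not given: they have to be found in the camera images.
- frame: Fixed dark steel oven frame, 199 mm (x) by 272 mm (y), with two bays side by side. Origin on the bench, under the middle of the EMPTY bay; x points to the far side with the red lip, y left, z up. The other bay, centred at y = +132 mm, holds a seated tile (darker, fixed). Side rails: inner faces at y = +/-62 mm, tops at z = 46. Bay floor: z = 20. Sizes in mm, in these axes.
- lip_edge (a point): Middle of the red lip's lower near edge over the empty bay (frame x = 66.5, y = 0, z = 42 mm). The lip overhangs the bay from x = 66.5 to the far wall's face at x = 81.5; its top is at z = 47. Axes as the frame's.
- sill_top (a point): Middle of the near sill's inner top edge (frame x = -81.5, y = 0, z = 49.5 mm). The sill is two blocks, x from -99.5 to -81.5, |y| from 31.5 to 61.5; between them at this point is an open notch, |y| < 31.5, down to bay floor level (z = 20), through which a finger can push the tile's near end. Axes as the frame's.
- tile_mid (a point): Centre of the loose terracotta tile, 160 (x) by 120 (y) by 16 mm (z), about 0.55 kg; x points to its far end. It starts sloping about 14 degrees: far end on the bay floor 35 to 45 mm short of the far wall, near end propped on the sill, overhanging its inner face by 31 to 41 mm. Slid against the far wall it rests on the catches at about 8 degrees. Home: centre at frame z = 28 mm, x within 1.5 of 0.
- tile_far (a point): Middle of the tile's upper far edge (80 mm from its centre along x, 8 mm up). Axes as the tile's.
- tile_near (a point): Middle of the tile's upper near edge (-80 mm from its centre along x, 8 mm up). The near end face reaches 16 mm below it. At home it is at frame z = 36 mm. Axes as the tile's.
- catch_left (a joint): Travel of the left brass catch leaf (frame y = +46.5 mm), m: 0 at rest, up to 0.009 pushed outward from the bay. 20 mm wide; at rest its tip stands 6 mm in from the sill, 18.5 mm over the bay floor; its ramp rises outward, 30 degrees off vertical. Pressing the tile's near end down with about 5 to 20 N makes both leaves give way, then spring back over its top.
- catch_right (a joint): The same for the right catch (frame y = -46.5 mm).
- loaf: Bystander: round brown loaf, 144 mm across, 70 mm high; origin at the centre of its underside.
- basket: Bystander: open straw-coloured proofing basket, 140 mm across, 60 mm high; origin at the centre of its underside.
- scraper: Bystander: bench scraper lying flat, steel blade 85 by 130 mm with a wooden grip 18 mm high; origin at its underside.
Mind the look-alikes: they are no part of the job. Of the things that look like the part that bears tile_mid, the middle-sized one is meant.

How it is judged:
On the way:
1. the tile's far edge is at least 6 mm in under the lip, with its near end still up (tilted more than 4 degrees) (x of tile_far in the frame of lip_edge above 0.006 m and z of tile_far in the frame of lip_edge below 0 m and angle between tile_mid's own z axis and vertical above 0.07 rad), for 0.1 s.
At the end, for the whole second after the job is handed in: The tile lies flat (within 1.4 degrees) in the empty bay, its far edge at least 8 mm in under the lip, its near upper edge within 3 mm of its seated height, both catches sprung back over it (within 4 mm of rest); loaf, basket and scraper within 30 mm of where they were (x of tile_far in the frame of lip_edge above 0.008 m and z of tile_far in the frame of lip_edge below -0.002 m and z of tile_near in the frame of frame between 0.033 and 0.039 m and angle between tile_mid's own z axis and vertical below 0.025 rad and angle between the x axis of tile_mid and the x axis of frame, either way round below 0.06 rad and value of joint each of catch_left, catch_right below 0.004 m and distance of each of loaf, basket, scraper from where it was at the start of the episode below 0.03 m); the robot touches nothing.
It fails at once if the loaf, basket or scraper is moved more than 30 mm (distance of any of loaf, basket, scraper from where it was at the start of the episode above 0.03 m).
It also fails if it takes over 38 s, if anything falls off the work surface, if the arm or the gripper's body presses on something with over 40 N, if the wrist force passes 120 N, or if a joint passes its speed limit or range.

### The arm

A 6-joint arm with a two-finger parallel gripper is mounted at the origin on the work surface. World frame = base frame: x ahead of the robot, y to its left, z up, the work surface at z = 0. Lengths are in m, angles in rad, forces in N, time in s.
With the tool pointing down it reaches from about 0.425 to 0.95 m from the base axis. Payload 3.5 kg.
Tool frame: the origin (TCP) lies on the centre line of the jaws, within the pads' length; the fingertips stand 14 mm ahead of it and the grasp point (between the pads) lies 5 mm behind it (tips_ahead is the distance from the TCP to the fingertips, in m); y points along the fingers, z is the direction in which the jaws open and shut, and the axes are right-handed (so a half turn about y gives the same grasp; the last joint's range is limited). The gripper opens to 85 mm and grips with 20 to 120 N. Pads are 22 mm wide; open, the fingers measure 114 mm over their backs; the gripper's body (76 mm by 85 mm) begins 54 mm behind the grasp point. The pads swing forward as they close: fully open they stand 13 mm farther back than shut.
Start: joints at [1.155, 0.286, 1.577, -0, 1.279, -0.15], TCP at [0.177, 0.651, 0.245] pointing down, gripper open.
Joint ranges: [-2.77, 2.77], [-0.9, 2.22], [0.21, 2.48], [-1.53, 4.67], [0.24, 2.81], [-2.84, 2.84]. Speed limits (rad/s): [2.79, 2.79, 3.14, 3.14, 3.14, 3.14].

### API

Orientations are given as a unit quaternion [x, y, z, w].
In Python, from plant import get_state, read_camera, sign_off, tips_ahead gives the robot as it stands.
- The arm moves only by the tool send_rows, never from a script. Its argument "plan" is a list of rows, each a list of 2 entries, a list of its own where there are three numbers: the shift along the tool's x, y, z in units of 12 cm (1.0 is 12 cm), then the turn, a rotation vector about the tool's x, y, z in units of 360 degrees (1.0 is 360 degrees). In form: [[[tx, ty, tz], [rx, ry, rz]], ...]. A call has 1 to 12 rows; each row shifts and turns the commanded pose from where the row before left it, along the tool's axes as they then stand; what a row does not reach is not made up. A row lasts 1/10 s, in which the tool goes at most 50 mm and 8.59 degrees, less where a joint would pass 70% of its speed; a pose out of reach is approached as far as the arm can. A call with a number of a shift or a turn outside -1 to 1 is refused whole. A call with a gripper value outside its range is refused whole. "gripper" is the closure, from 0 (fully open) to 1 (shut), set as the call begins (left out, the last holds). The fingers move at their own pace and stop on an object; "grip_force" is the grip in N (left out, the last holds). Time passes only in rows, so rows that do not move let the fingers close. It gives the time, the measured TCP pose, the force and the opening at its end, in the units of the state.
- get_state(): the state, without advancing time (a new reading comes with each control period).
- read_camera(name): name is "scene" or "top"; returns a dict with "img" (400x640x3 uint8, blue, green, red), "fx", "fy", "cx", "cy" (pixels), "world_from_camera" (4x4, takes a point from camera to world coordinates). Camera axes: x right, y down, z forward; pixel columns grow to the right and rows downward; lengths in m; the calibration is good to about 2 mm. A picture is of the moment at which its call begins. There is no depth.
- sign_off(): hands the job in, once; it reports no verdict.
The state is a dict: "time": time; "qpos": joint angles; "dq": joint speeds; "joint_efforts": joint torques, N m; "eef_pos": TCP position; "tcp_rot": TCP orientation; "contact_force": force on the tool from outside, world axes, zero at the start; "wrist_torque": the same for the moment, N m; "opening": opening from 0.0 (shut) to 1.0 (fully open).
Only numpy, scipy, OpenCV 4.12 (cv2) and the standard library are available. Lean on these libraries where they do the work, as an engineer would, in place of code of your own. Each camera call takes 0.05 s, during which the arm holds its last target. There are 200 camera calls.

## Working session

There is one attempt and no reset: what is moved stays moved. The work goes in short steps, Python scripts to look and compute and a tool call to move; the robot and the scene stay as the last step left them, time stands still between calls to the robot, and variables do not carry over. Pictures are saved under pics/ and viewed, about 8 in all and at most 12, crops included, and the job is handed in when it is done.

Besides the shell and the picture viewer there is one more tool, called after "Call:" in YAML: its name, and indented under it one key for each argument. send_rows: Moves the arm, as the interface text tells. Its arguments: {"type":"object","properties":{"plan":{"type":"array"},"gripper":{"type":"number"},"grip_force":{"type":"number"}},"required":["plan"]}

```bash
ls; mkdir -p pics
python3 - <<'E'
from plant import *
import cv2
print(get_state(), tips_ahead if not callable(tips_ahead) else tips_ahead())
for n in("scene","top"):
    c=read_camera(n); cv2.imwrite(f"pics/{n}0.png",c["img"]); print(n,c["fx"],c["fy"],c["cx"],c["cy"],c["world_from_camera"])
E
```

```text
pics
{'time': 0.0, 'qpos': array([ 1.15497936e+00,  2.87193432e-01,  1.57815921e+00, -5.94849970e-06,
        1.27860092e+00, -1.50000243e-01]), 'dq': array([ 0.00026097,  0.00053025, -0.00322282, -0.00087946, -0.00218023,
        0.00010985]), 'joint_efforts': array([-1.25900737e-03, -4.05976260e+01, -2.92625999e+01, -1.97887061e-04,
        5.86518217e-03, -1.38714213e-05]), 'eef_pos': array([0.17704147, 0.6507291 , 0.24393826]), 'tcp_rot': array([ 0.70167226, -0.09393437,  0.09347222, -0.70006808]), 'contact_force': array([ 0.00980853, -0.19652844, -0.06881042]), 'wrist_torque': array([ 0.05389276, -0.02507185,  0.0335156 ]), 'opening': 1.0000172089676003} 0.014
scene 365.99296983744347 365.99296983744347 320.03346822663684 198.3066630982218 [[-0.86829313  0.41346468 -0.27406932  0.76640693]
 [ 0.49590453  0.71007239 -0.49987589  0.46006947]
 [-0.01207197 -0.56995102 -0.82158999  0.74646244]
 [ 0.          0.          0.          1.        ]]
top 401.86658404957103 401.86658404957103 320.65207550203746 199.2722544498788 [[ 0.0083008  -0.98949926  0.14429936  0.40749954]
 [-0.99993961 -0.00925314 -0.00592988  0.07209376]
 [ 0.00720284 -0.14424142 -0.98951631  1.01530391]
 [ 0.          0.          0.          1.        ]]
```

View pics/top0.png

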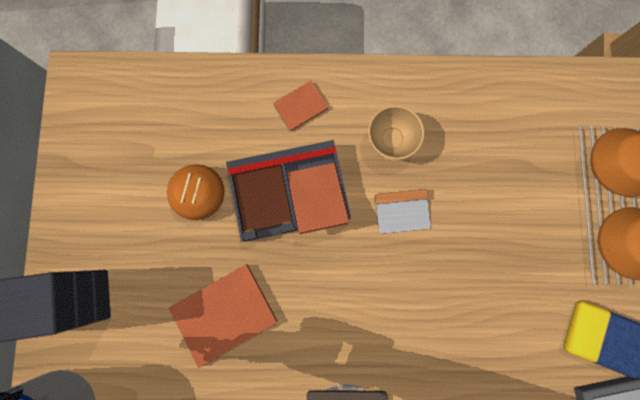

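View pics/scene0.png

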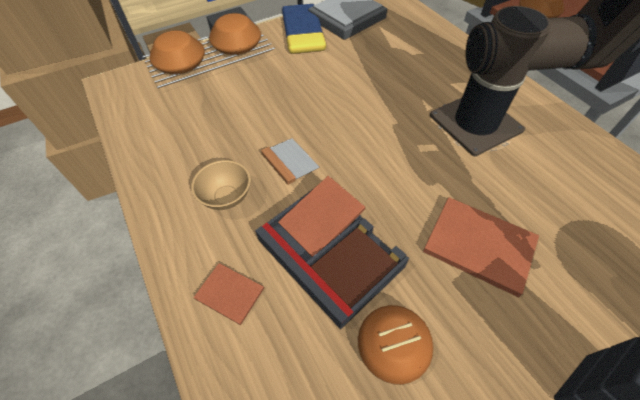

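The top view shows three terracotta tiles: small at (301,105), one in the bay at (320,197), and large at (222,315). The middle-sized one, propped in the right-hand bay, is the one meant. I'll confirm that in an enlarged crop, which also gives me the corners.

Run:
```python
import cv2,numpy as np
a=cv2.imread("pics/top0.png")[135:250,220:360]; b=cv2.imread("pics/scene0.png")[170:330,245:415]
a=cv2.resize(a,None,fx=5,fy=5,interpolation=cv2.INTER_CUBIC)
b=cv2.resize(b,None,fx=3.7,fy=3.7,interpolation=cv2.INTER_CUBIC)
def grid(im,x0,y0,f):
    for x in range(-(-x0//10)*10,x0+int(im.shape[1]/f),10):
        cv2.line(im,(int((x-x0+.5)*f),0),(int((x-x0+.5)*f),6),(255,255,255),1); cv2.putText(im,str(x),(int((x-x0+.5)*f)-10,18),0,.4,(255,255,255),1)
    for y in range(-(-y0//10)*10,y0+int(im.shape[0]/f),10):
        cv2.line(im,(0,int((y-y0+.5)*f)),(6,int((y-y0+.5)*f)),(255,255,255),1); cv2.putText(im,str(y),(8,int((y-y0+.5)*f)+4),0,.4,(255,255,255),1)
grid(a,220,135,5);grid(b,245,170,3.7)
cv2.imwrite("pics/ca.png",a);cv2.imwrite("pics/cb.png",b)
```

```text
(no output)
```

View pics/ca.png

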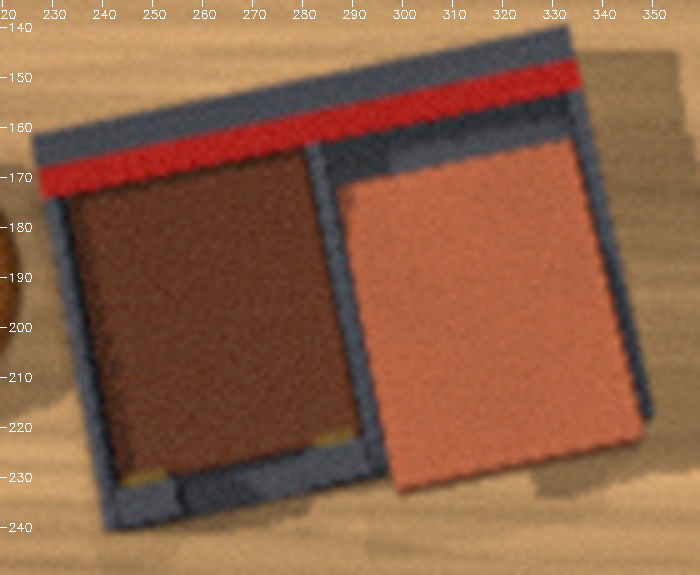

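View pics/cb.png

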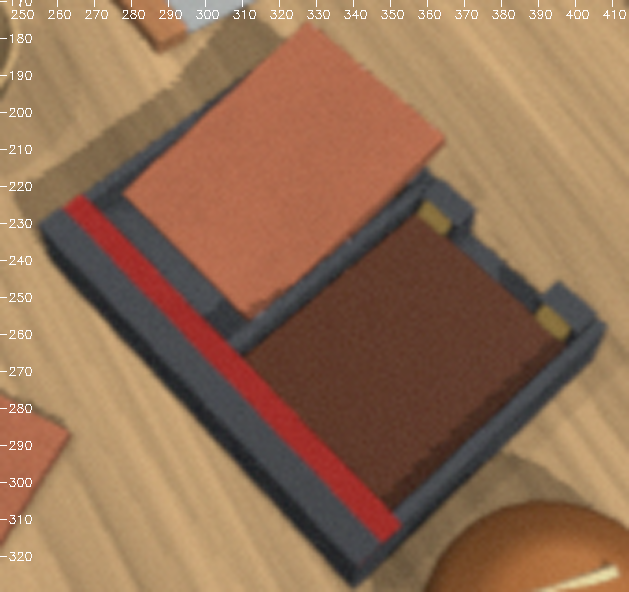

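The crop confirms that the mid-size tile is propped in the right bay, with its upper corners at top-view pixels (287,172), (335,162), (348,222) and (300,233). I'll fit the poses.

```bash
cat > h.py <<'E'
import numpy as np
from scipy.optimize import least_squares
from scipy.spatial.transform import Rotation as R
TOP=(401.8666,320.652,199.2723,np.array([[0.0083008,-0.98949926,0.14429936,0.40749954],[-0.99993961,-0.00925314,-0.00592988,0.07209376],[0.00720284,-0.14424142,-0.98951631,1.01530391]]))
SC=(365.99297,320.0335,198.3067,np.array([[-0.86829313,0.41346468,-0.27406932,0.76640693],[0.49590453,0.71007239,-0.49987589,0.46006947],[-0.01207197,-0.56995102,-0.82158999,0.74646244]]))
def proj(c,P):
    f,cx,cy,T=c; q=(np.atleast_2d(P)-T[:,3])@T[:,:3]
    return np.c_[f*q[:,0]/q[:,2]+cx,f*q[:,1]/q[:,2]+cy]
def fpose(p): return R.from_euler('z',p[2]),np.array([p[0],p[1],0])
def f2w(p,X): r,t=fpose(p); return r.apply(np.atleast_2d(X))+t
def tile(p,q,off):  # q: x,y,z centre in frame, pitch(near up), yaw
    return f2w(p,R.from_euler('zy',[q[4],q[3]]).apply(np.atleast_2d(off))+q[:3])
E
python3 - <<'E'
from h import *
F=np.array([[99.5,-70,47],[99.5,202,47],[66.5,-70,47],[66.5,202,47]])/1e3
ft=np.array([[333.7,139.7],[226.1,161.7],[335.5,152.5],[227.5,174.7]])
fs=np.array([[255.3,230.6],[339.6,322],[266.7,222.2],[353.1,310.6]])
def res(p,ws=(1,1)): return np.r_[ws[0]*(proj(TOP,f2w(p,F))-ft).ravel(),ws[1]*(proj(SC,f2w(p,F))-fs).ravel()]
for w in((1,1),(1,0),(0,1)):
    s=least_squares(res,[.45,.05,-.2],args=(w,)); print(s.x,np.round(s.fun,1))
    if w==(1,1):p=s.x
T=np.array([[80,60,8],[80,-60,8],[-80,-60,8],[-80,60,8]])/1e3
tt=np.array([[287.1,171.9],[334.7,162.5],[347.9,221.7],[299.9,233.1]])
ts=np.array([[312.1,255.4],[278,221.1],[328.3,176],[364.8,206.8]])
g=lambda q:np.r_[(proj(TOP,tile(p,q,T))-tt).ravel(),(proj(SC,tile(p,q,T))-ts).ravel()]
s=least_squares(g,[-.04,0,.047,.25,0]);print(s.x,np.round(s.fun,1))
E
```

```text
[0.58696575 0.08267527 0.21734179] [-0.3 -0.1 -0.5 -0.2  0.7 -0.3  0.4 -0.3 -0.6 -0.7  1.2  0.7 -0.  -1.
  0.1  0.3]
[0.58631184 0.0829001  0.21700965] [-0.4  0.1 -0.6  0.   0.7 -0.1  0.3 -0.1 -0.  -0.   0.   0.   0.  -0.
  0.   0. ]
[0.58741926 0.08250549 0.2178234 ] [-0.  -0.  -0.  -0.   0.  -0.   0.  -0.  -0.8 -0.6  1.   0.7 -0.2 -0.9
 -0.1  0.3]
[-0.03506823 -0.00095359  0.04298349  0.18940174 -0.00026405] [ 0.1  0.1 -0.4 -0.2  1.   1.  -0.6  0.1  0.2  1.  -0.7 -0.3 -0.2 -0.3
  0.   0. ]
```

```bash
cat >> h.py <<'E'
P=np.array([0.58697,0.08268,0.2173])
def info():
    from plant import get_state
    s=get_state(); A=R.from_quat(s['tcp_rot']).as_matrix(); r,t=fpose(P)
    print("t",round(s['time'],2),"frame tcp mm",np.round(1e3*r.inv().apply(s['eef_pos']-t),1),"F frame",np.round(r.inv().apply(s['contact_force']),1),"open",round(s['opening'],2))
    return s,A
def delta(xf): # frame-mm target -> tool shift units
    s,A=info(); d=f2w(P,np.array(xf)/1e3)[0]-s['eef_pos']; print("shift units",np.round(A.T@d/.12,3))
E
python3 - <<'E'
from h import *
s,A=info(); r,t=fpose(P); Af=r.as_matrix().T@A
print(np.round(Af,3)) # columns tool axes in frame
# desired: tool y down, tool z along +-frame y
for sg in(1,-1):
    z=np.array([0,sg,0]);y=np.array([0,0,-1.]);D=np.c_[np.cross(y,z),y,z]
    rv=R.from_matrix(Af.T@D).as_rotvec(); print(sg,rv/(2*np.pi), np.degrees(rv), 'q6 now',s['qpos'][5])
    delta_=f2w(P,np.array([-140,0,180])/1e3)[0]-s['eef_pos']
    print(np.round((r.as_matrix()@D).T@delta_/.12,3))
E
```

```text
t 0.1 frame tcp mm [-277.8  643.1  244.1] F frame [-0.5 -0.3 -0.5] open 1.0
[[ 0.886 -0.001  0.465]
 [-0.465 -0.002  0.886]
 [-0.    -1.    -0.002]]
1 [ 0.00031618 -0.07688858 -0.00012995] [  0.1138244  -27.67988715  -0.04678365] q6 now -0.14996424175308723
[ 1.148  0.534 -5.359]
-1 [1.76181268e-04 4.23111186e-01 4.28648234e-04] [6.34252564e-02 1.52320027e+02 1.54313364e-01] q6 now -0.14996424175308723
[-1.148  0.534  5.359]
```

Call:
send_rows:
  plan:
    - [[0,0,0],[0,-0.0192,0]]
    - [[0,0,0],[0,-0.0192,0]]
    - [[0,0,0],[0,-0.0192,0]]
    - [[0,0,0],[0,-0.0192,0]]
    - [[0.072,0,-0.335],[0,0,0]]
    - [[0.072,0,-0.335],[0,0,0]]
    - [[0.072,0,-0.335],[0,0,0]]
    - [[0.072,0,-0.335],[0,0,0]]
    - [[0.072,0,-0.335],[0,0,0]]
    - [[0.072,0,-0.335],[0,0,0]]
    - [[0.072,0,-0.335],[0,0,0]]
    - [[0.072,0,-0.335],[0,0,0]]
  gripper: 1

```text
time: 1.3
eef_pos: [0.314, 0.3504, 0.2448]
tcp_rot: [0.703, 0.076, -0.077, -0.703]
contact_force: [0.9, -0.4, -0.6]
opening: -0.0
```

Call:
send_rows:
  plan:
    - [[0.072,0,-0.335],[0,0,0]]
    - [[0.072,0,-0.335],[0,0,0]]
    - [[0.072,0,-0.335],[0,0,0]]
    - [[0.072,0,-0.335],[0,0,0]]
    - [[0.072,0,-0.335],[0,0,0]]
    - [[0.072,0,-0.335],[0,0,0]]
    - [[0.072,0,-0.335],[0,0,0]]
    - [[0.072,0,-0.335],[0,0,0]]
    - [[0,0,0],[0,0,0]]
    - [[0,0,0],[0,0,0]]

```text
time: 2.3
eef_pos: [0.4504, 0.0523, 0.2448]
tcp_rot: [-0.703, -0.075, 0.076, 0.703]
contact_force: [-0.4, -0.5, 0.5]
opening: -0.003
```

Run:
```python
from h import *
import plant
s,A=info(); print(plant.tips_ahead if not callable(plant.tips_ahead) else plant.tips_ahead()); print(np.round(fpose(P)[0].as_matrix().T@A,3)); delta([-148,0,80])
```

```text
t 2.3 frame tcp mm [-1.399e+02 -2.000e-01  2.448e+02] F frame [-0.5 -0.4  0.5] open -0.0
0.014
[[ 1.    -0.001  0.003]
 [-0.003  0.001  1.   ]
 [-0.001 -1.     0.001]]
t 2.3 frame tcp mm [-1.399e+02 -2.000e-01  2.448e+02] F frame [-0.5 -0.4  0.5] open -0.0
shift units [-0.066  1.373  0.   ]
```

Call:
send_rows:
  plan:
    - [[-0.084,0.2,0],[0,0,0]]
    - [[0,0.3,0],[0,0,0]]
    - [[0,0.3,0],[0,0,0]]
    - [[0,0.3,0],[0,0,0]]
    - [[0,0.3,0],[0,0,0]]
    - [[0,0.2,0],[0,0,0]]
    - [[0,0,0],[0,0,0]]

```text
time: 3.0
eef_pos: [0.4368, 0.0524, 0.0497]
tcp_rot: [-0.702, -0.074, 0.08, 0.704]
contact_force: [-0.0, 0.0, 0.1]
opening: 0.001
```

Run:
```python
from h import *
from plant import read_camera
import cv2
info()
a=read_camera("scene")["img"][130:330,235:435];cv2.imwrite("pics/s1.png",cv2.resize(a,None,fx=3,fy=3,interpolation=cv2.INTER_CUBIC))
```

```text
t 3.0 frame tcp mm [-153.2    2.8   49.7] F frame [-0.   0.   0.1] open 0.0
```

View pics/s1.png

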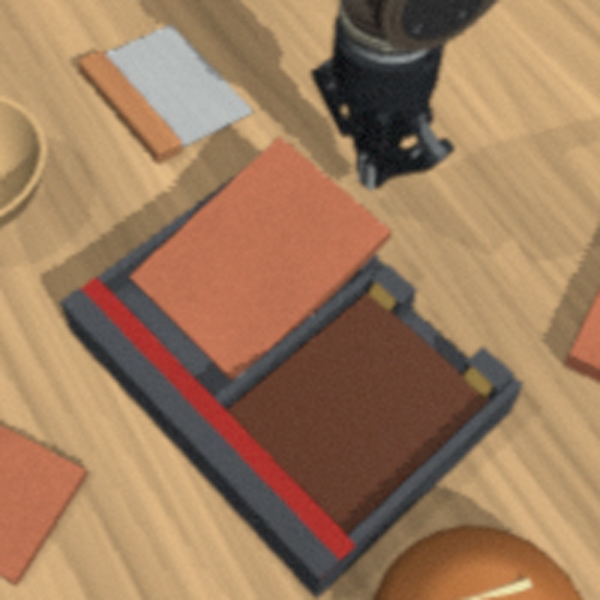

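The closed finger, at about (370,180) in the crop, stands clear behind the middle of the tile's near edge. I'll push forward.

Call:
send_rows:
  plan:
    - [[0.04,0,-0.005],[0,0,0]]
    - [[0.04,0,-0.005],[0,0,0]]
    - [[0.04,0,-0.005],[0,0,0]]
    - [[0.04,0,-0.005],[0,0,0]]
    - [[0.04,0,0],[0,0,0]]
    - [[0.04,0,0],[0,0,0]]
    - [[0.04,0,0],[0,0,0]]
    - [[0.04,0,0],[0,0,0]]

```text
time: 3.85
eef_pos: [0.478, 0.0568, 0.0525]
tcp_rot: [-0.703, -0.076, 0.077, 0.703]
contact_force: [-1.9, -1.0, -1.5]
opening: 0.001
```

Call:
send_rows:
  plan:
    - [[0.03,0,0],[0,0,0]]
    - [[0.03,0,0],[0,0,0]]
    - [[0.03,0,0],[0,0,0]]
    - [[0.03,0,0],[0,0,0]]

```text
time: 4.25
eef_pos: [0.493, 0.0598, 0.0532]
tcp_rot: [-0.703, -0.076, 0.077, 0.703]
contact_force: [-1.5, 0.2, -1.3]
opening: 0.001
```

Run:
```python
from h import *
s,A=info(); print(np.round(fpose(P)[0].as_matrix().T@A,3))
```

```text
t 4.25 frame tcp mm [-96.7  -2.1  53.2] F frame [-1.4  0.5 -1.3] open 0.0
[[ 1.    -0.     0.001]
 [-0.001  0.     1.   ]
 [-0.    -1.     0.   ]]
```

Call:
send_rows:
  plan:
    - [[0.02,0.01,0],[0,0,0]]
    - [[0.02,0.01,0],[0,0,0]]
    - [[0,0,0],[0,0,0]]

```text
time: 4.55
eef_pos: [0.499, 0.0608, 0.0515]
tcp_rot: [0.703, 0.078, -0.075, -0.703]
contact_force: [0.9, 0.8, -0.2]
opening: 0.003
```

Run:
```python
from h import *
from plant import read_camera
import cv2
info()
a=read_camera("scene")["img"][160:290,245:405];cv2.imwrite("pics/s2.png",cv2.resize(a,None,fx=4,fy=4,interpolation=cv2.INTER_CUBIC))
```

```text
t 4.55 frame tcp mm [-90.6  -2.4  51.5] F frame [ 1.1  0.6 -0.2] open 0.0
```

View pics/s2.png

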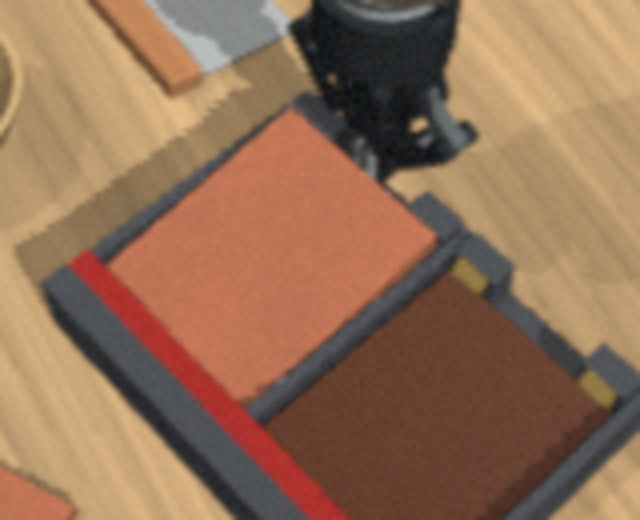

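The tile's far edge has gone under the lip, at about (110,262) to (250,400) in the crop. Its near end is just inside the sill blocks. I'll push a little further to feel for the wall.

Call:
send_rows:
  plan:
    - [[0.015,0,0],[0,0,0]]
    - [[0.015,0,0],[0,0,0]]
    - [[0,0,0],[0,0,0]]

```text
time: 4.9
eef_pos: [0.5003, 0.0613, 0.0509]
tcp_rot: [0.703, 0.076, -0.078, -0.703]
contact_force: [-4.3, -1.4, 3.3]
opening: -0.001
```

Call:
send_rows:
  plan:
    - [[0.015,0,0],[0,0,0]]
    - [[0.01,0,0],[0,0,0]]
    - [[0,0,0],[0,0,0]]

```text
time: 5.2
eef_pos: [0.5004, 0.0615, 0.05]
tcp_rot: [0.703, 0.073, -0.081, -0.703]
contact_force: [-10.6, -4.6, 6.4]
opening: -0.003
```

Run:
```python
from h import *
info()
```

```text
t 5.2 frame tcp mm [-89.1  -2.   50. ] F frame [-11.4  -2.2   6.4] open -0.0
```

Call:
send_rows:
  plan:
    - [[-0.08,0,0.01],[0,0,0]]
    - [[-0.1,0,0],[0,0,0]]
    - [[0,-0.3,0],[0,0,0]]
    - [[0,-0.3,0],[0,0,0]]
    - [[0,0,0],[0,0,0]]

```text
time: 5.7
eef_pos: [0.4863, 0.0585, 0.1286]
tcp_rot: [0.704, 0.081, -0.072, -0.702]
contact_force: [0.2, -0.2, -0.1]
opening: -0.0
```

Run:
```python
from h import *
from plant import read_camera
import cv2
s,A=info(); print(np.round(fpose(P)[0].as_matrix().T@A,3)); delta([-64,0,90])
q=np.array([0,0,.0394,.14,0]);T=np.array([[80,60,8],[80,-60,8],[-80,-60,8],[-80,60,8]])/1e3
x0,y0=245,160
a=cv2.resize(read_camera("scene")["img"][160:290,245:405],None,fx=4,fy=4,interpolation=cv2.INTER_CUBIC)
for pit,zc,col in((.14,.0394,(0,255,0)),(0,.028,(255,0,0))):
    c=proj(SC,tile(P,[0,0,zc,pit,0],T)); cv2.polylines(a,[np.int32((c-[x0,y0]+.5)*4)],True,col,1)
cv2.imwrite("pics/s3.png",a)
```

```text
t 5.7 frame tcp mm [-103.5   -1.9  128.6] F frame [ 0.2 -0.2 -0.1] open -0.0
[[ 1.     0.012  0.001]
 [-0.001 -0.003  1.   ]
 [ 0.012 -1.    -0.003]]
t 5.7 frame tcp mm [-103.5   -1.9  128.6] F frame [ 0.2 -0.2 -0.1] open -0.0
shift units [0.325 0.325 0.017]
```

View pics/s3.png

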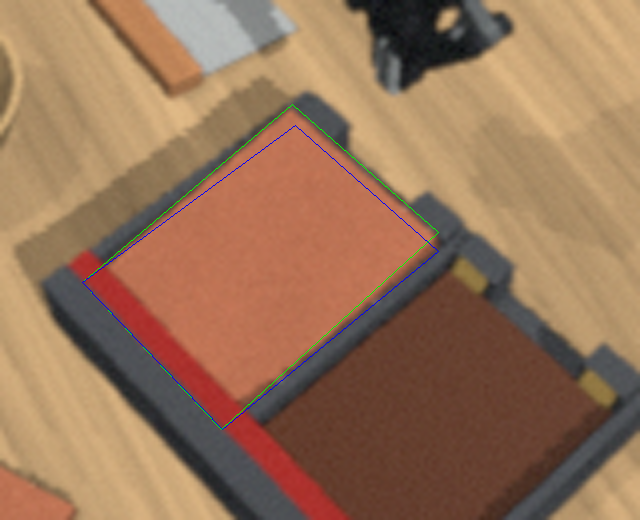

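The tile matches the green outline, which is the predicted pose of 8° and hooked against the wall. Next I'll press the near end down.

Call:
send_rows:
  plan:
    - [[0.165,0,0.008],[0,0,0]]
    - [[0.165,0.1,0.008],[0,0,0]]
    - [[0,0.2,0],[0,0,0]]
    - [[0,0.1,0],[0,0,0]]
    - [[0,0,0],[0,0,0]]

```text
time: 6.25
eef_pos: [0.5184, 0.0692, 0.0719]
tcp_rot: [-0.703, -0.074, 0.079, 0.703]
contact_force: [-1.2, 1.3, -0.4]
opening: 0.004
```

Call:
send_rows:
  plan:
    - [[0,0.03,0],[0,0,0]]
    - [[0,0.03,0],[0,0,0]]
    - [[0,0.03,0],[0,0,0]]
    - [[0,0.03,0],[0,0,0]]
    - [[0,0,0],[0,0,0]]

```text
time: 6.75
eef_pos: [0.5205, 0.0691, 0.0601]
tcp_rot: [-0.703, -0.076, 0.077, 0.703]
contact_force: [0.3, -0.3, -0.0]
opening: 0.001
```

Run:
```python
from h import *
info()
```

```text
t 6.75 frame tcp mm [-67.8   1.   60.1] F frame [ 0.2 -0.3 -0. ] open 0.0
```

Call:
send_rows:
  plan:
    - [[0,0.03,0],[0,0,0]]
    - [[0,0.03,0],[0,0,0]]
    - [[0,0,0],[0,0,0]]

```text
time: 7.05
eef_pos: [0.5205, 0.0691, 0.0527]
tcp_rot: [-0.703, -0.076, 0.077, 0.703]
contact_force: [0.2, -0.0, 0.1]
opening: -0.009
```

Call:
send_rows:
  plan:
    - [[0,0.03,0],[0,0,0]]
    - [[0,0.03,0],[0,0,0]]
    - [[0,0,0],[0,0,0]]

```text
time: 7.35
eef_pos: [0.5213, 0.0691, 0.0499]
tcp_rot: [-0.703, -0.076, 0.078, 0.703]
contact_force: [-11.1, -1.2, 23.4]
opening: 0.002
```

Run:
```python
from h import *
info()
```

```text
t 7.35 frame tcp mm [-67.    0.9  49.9] F frame [-11.1   1.2  23.4] open 0.0
```

Call:
send_rows:
  plan:
    - [[0,0.02,0],[0,0,0]]
    - [[0,0,0],[0,0,0]]

```text
time: 7.55
eef_pos: [0.5214, 0.0691, 0.0499]
tcp_rot: [0.703, 0.075, -0.079, -0.703]
contact_force: [-18.1, -1.1, 38.6]
opening: 0.001
```

Call:
send_rows:
  plan:
    - [[0,-0.15,0],[0,0,0]]
    - [[0,-0.3,0],[0,0,0]]
    - [[0,-0.4,0],[0,0,0]]
    - [[0,-0.4,0],[0,0,0]]
    - [[-0.3,0,0],[0,0,0]]
    - [[-0.2,0,0],[0,0,0]]
    - [[0,0,0],[0,0,0]]
    - [[0,0,0],[0,0,0]]

```text
time: 8.35
eef_pos: [0.4623, 0.0562, 0.1937]
tcp_rot: [0.703, 0.077, -0.076, -0.703]
contact_force: [0.5, -0.7, 0.3]
opening: 0.0
```

Run:
```python
from h import *
from plant import read_camera
import cv2
info()
T=np.array([[80,60,8],[80,-60,8],[-80,-60,8],[-80,60,8]])/1e3
x0,y0=245,160
a=cv2.resize(read_camera("scene")["img"][160:290,245:405],None,fx=4,fy=4,interpolation=cv2.INTER_CUBIC)
c=proj(SC,tile(P,[0,0,.028,0,0],T)); 
for u in np.int32((c-[x0,y0]+.5)*4): cv2.drawMarker(a,tuple(map(int,u)),(255,0,0),cv2.MARKER_CROSS,12,1)
cv2.imwrite("pics/s4.png",a)
```

```text
t 8.35 frame tcp mm [-127.5    1.   193.7] F frame [ 0.4 -0.8  0.3] open 0.0
```

View pics/s4.png

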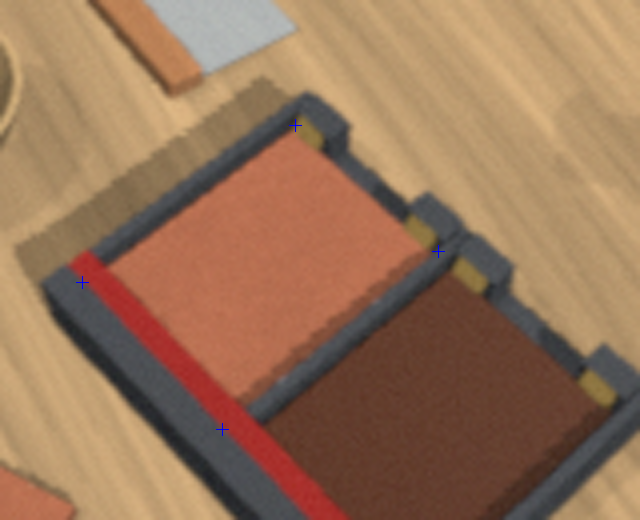

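The tile lies flat at the home marks, and both brass catches, at about (312,132) and (422,232) in the crop, sit over it as they do on the neighbouring tile. The bystanders in view haven't moved and the gripper is clear, so I'm handing in.

```bash
python3 -c "
from plant import *
import cv2,numpy as np
i=read_camera('top')['img'];d=cv2.absdiff(i,cv2.imread('pics/top0.png')).max(2)
for n,(x,y) in dict(loaf=(195,192),basket=(397,134),scraper=(403,212)).items(): print(n,d[y-30:y+30,x-30:x+30].mean())
print(sign_off())"
```

```text
loaf 12.874722222222223
basket 13.166944444444445
scraper 17.37638888888889
the job is handed in; nothing more can be done
None
```

The tile is seated in the empty bay, and I handed the job in at about 8.5 s of the 38 s allowed.

**What I did:** I found the frame and the mid-sized tile from both cameras. With the closed fingers through the notch, I pushed the tile until it stopped on the far wall, at about 11 N. Then I pressed the near end down until the fingertips stopped at about frame z = 36 mm, peaking at about 39 N vertically, and drew the arm clear.

**Checks:**
- **Before pressing:** the picture matched the predicted pose, about 8° of tilt with the far edge under the lip.
- **After pressing:** the tile's visible corners met the predicted flat, home position. Both catches were visible over it, as on the neighbouring tile, and the force on the tool was about zero.

**Less certain:**
- **Catch release:** I saw no clear force reading as the catches gave way, so the seating rests on the final picture and the hard stop.
- **Bystanders:** my before/after image comparison for the loaf, basket and scraper was inconclusive. It showed brightness differences of 13 to 17 levels and I had no noise baseline. The planned paths kept clear of them, and I felt no unexpected contact. The scraper looked unmoved in the last close-up. The loaf was outside that crop and only the basket's edge was in it, so I did not check those two by eye.

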